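Brace the square jar and twist its lid off

TASK

Slide the jaw of the bamboo jar brace along until it holds the square glass jar snugly against the fixed fence, then unscrew the jar's tight steel lid anticlockwise (seen from above) until it comes free. Lift the lid straight up and finish while still holding it, level, over the middle of the jar mouth, its edge a finger's breadth clear of the mouth; do not put it down. The jar stays standing in the brace, never pulled up or tipped, and the other things stay where they are.

Things in the scene. Friction and masses are not known exactly. Their poses are not given: they have to be found in the camera images.
- brace: Fixed jar brace: bamboo board 15 mm thick, 130 mm along its x, y from -195 to +135 mm of its origin (on the table surface, z up). A fence stands on it, its jar-side face at y = +100 mm, top 75 mm above the table. The jar stands on the board near x = 0, between fence and sliding jaw.
- jaw (a joint): Travel (m) of the sliding jaw along the brace's +y, 0 = fully back, growing towards the fence. The jaw is a wooden plate 90 mm wide, top 75 mm above the table, face at y = -85 mm + travel. It meets the jar, pushes it along and squares it; snug on the 62 mm jar at the fence it stops at 0.123. Friction about 6 N plus up to 4 N for the jar; it stays where left.
- jaw_post (a point): Centre of the top of the jaw's upright round steel post, 22 mm diameter, 85 mm tall above the jaw's flat block, top 120 mm above the table; 80 mm behind the jaw's face. The post is for pushing or gripping the jaw from above.
- jar: Square glass jar, 62 x 62 x 80 mm, with a round neck of 20 mm radius above; about 0.45 kg (varies), loose. Origin: centre of its underside, on the 15 mm board; z up, x and y along its sides. It starts loose between jaw and fence, turned up to 0.1 rad from the brace, and turns with the lid unless braced.
- jar_mouth (a point): Centre of the jar's mouth (rim plane of the neck), on the jar's axis, 114 mm above its underside; axes as the jar's.
- lid: Round steel lid of the square jar, 56 mm diameter, 22 mm tall, 80 g. Origin: centre of its lower edge, z up; when tight, 18 mm below the jar's mouth and 12 mm above its shoulder. Takes up to 0.4 Nm. After 40-52 degrees anticlockwise (from above) its lugs come out and a spring seal lifts it 3 mm; it then lifts straight off. Free turn ends at 78 degrees. Pulled earlier it lifts the jar.
- round_jar_a: Bystander: round glass jar with steel lid, 68 mm diameter, 95 mm tall; origin at its underside.
- round_jar_b: Bystander: round glass jar with steel lid, 60 mm diameter, 80 mm tall; origin at its underside.
- dish: Bystander: white ceramic dish, 110 mm diameter, 35 mm tall; origin at its underside.
- scoop: Bystander: black plastic measuring scoop, bowl 42 mm diameter and 24 mm tall with a flat 75 mm handle towards its -x; origin under the bowl.
- mill: Bystander: dark wooden pepper mill, 48 mm diameter, 102 mm tall; origin at its underside.
- spoon: Bystander: wooden spoon lying flat, handle to its -x.
- mug: Bystander: white mug, 76 mm diameter, 85 mm tall, handle at its +y; origin at its underside.
Things that resemble listed ones, but are neither listed nor needed, are in the scene too. What is meant by the lid is not blue, red or turquoise, and is the larger of those in its own colour.

How it is judged:
By the outcome, as a careful person would: the job done as asked, in the order asked, and still so for the second after the job is handed in, while the arm keeps its last pose, push and grip.
It also fails if it takes over 50 s, if anything falls off the work surface, if the arm or the gripper's body presses on something with over 40 N, if the wrist force passes 120 N, or if a joint passes its speed limit or range.

ROBOT

A 6-joint arm with a two-finger parallel gripper is mounted at the origin on the work surface. World frame = base frame: x ahead of the robot, y to its left, z up, the work surface at z = 0. Lengths are in m, angles in rad, forces in N, time in s.
With the tool pointing down it reaches from about 0.35 to 0.775 m from the base axis. Payload 7.3 kg.
Tool frame: the origin (TCP) lies midway between the tips of the shut fingers; the grasp point (between the pads) lies 19 mm behind it; z points along the fingers, y is the line along which they close (so a half turn about z gives the same grasp; the last joint's range is limited). The gripper opens to 92 mm and grips with 3 to 60 N. Pads are 19 mm wide; open, the fingers measure 130 mm over their backs; the gripper's body (75 mm by 190 mm) begins 47 mm behind the grasp point.
Start: joints at [-1.452, 0.342, 1.524, -0, 1.275, -0.146], TCP at [0.137, -0.507, 0.227] pointing down, gripper open.
Joint ranges: [-2.53, 2.53], [-0.77, 2.02], [0.04, 2.7], [-1, 4.14], [0.28, 2.66], [-3.11, 3.11]. Speed limits (rad/s): [2.57, 2.57, 3.14, 3.14, 3.14, 3.14].

INTERFACE

Orientations are given as [roll, pitch, yaw] about the fixed x, y, z axes, in that order (R = Rz(yaw) Ry(pitch) Rx(roll)).
In Python, from bench import ctrl gives the robot as it stands.
- The arm moves only by the tool apply_moves, never from a script. Its argument "deltas" is text: rows parted by semicolons, each of 7 numbers parted by spaces: the closure, from 0 (fully open) to 1 (shut), then the shift along the tool's x, y, z in cm, then the turn, a rotation vector about the tool's x, y, z in degrees. In form: claw dx dy dz rx ry rz; .... A call has 1 to 10 rows; each row is the pose to reach, as a shift and turn from the pose commanded when the call began, along the tool's axes at that moment; what a row does not reach only later rows make up. A row lasts 1/8 s, in which the tool goes at most 62.5 mm and 10.7 degrees, less where a joint would pass 70% of its speed; a pose out of reach is approached as far as the arm can. A call with a gripper value outside its range is refused whole. The fingers move at their own pace and stop on an object; "grip_force" is the grip in N (left out, the last holds). Time passes only in rows, so rows that repeat a pose let the fingers close. It gives the time, the measured TCP pose, the force, the opening and the grip force at its end, in the units of the state.
- ctrl.observe(): the state, without advancing time (a new reading comes with each control period).
- ctrl.grab_frame(name): name is "side" or "top"; returns (picture, depth): 480x640x3 uint8, red, green, blue; 480x640 float32, m along the optical axis (not along the pixel's ray), 0 where there is no reading.
- ctrl.camera_model(name): a dict with "camera_matrix" (3x3 intrinsics, pixels), "distortion" ([k1, k2, p1, p2, k3] as OpenCV has them; the pictures are not rectified), "R" (3x3) and "t" (3): a world point X has camera coordinates R X + t. Camera axes: x right, y down, z forward; pixel columns grow to the right and rows downward; lengths in m; the calibration is good to about 2 mm. A picture is of the moment at which its call begins. camera_model takes no time and is no camera call.
- ctrl.finish_job(): hands the job in; it is judged then, once.
The state is a dict: "time": time; "q": joint angles; "qvel": joint speeds; "effort": joint torques, N m; "tool_pos": TCP position; "tool_rot": TCP orientation; "force": force on the tool from outside, world axes, zero at the start; "torque": the same for the moment, N m; "opening": finger opening in m; "finger_force": force on a finger pad.
Only numpy, scipy, OpenCV 4.12 (cv2) and the standard library are available. Lean on these libraries where they do the work, as an engineer would, in place of code of your own. Each camera call takes 0.05 s, during which the arm holds its last target. There are 200 camera calls.

## Working session

There is one attempt and no reset: what is moved stays moved. The work goes in short steps, Python scripts to look and compute and a tool call to move; the robot and the scene stay as the last step left them, time stands still between calls to the robot, and variables do not carry over. Pictures are saved under pics/ and viewed, at most 10 in all, crops included, and the job is handed in when it is done.

Besides the shell and the picture viewer there is one more tool, called after "Call:" as name(argument=value, ...) on one line, values as JSON. apply_moves: Moves the arm, as the interface text tells. Its arguments: {"type":"object","properties":{"deltas":{"type":"string"},"grip_force":{"type":"number"}},"required":["deltas"]}

```bash
ls; mkdir -p pics; cat > h.py <<'E'
import numpy as np, cv2
from bench import ctrl
def cloud(name):
    im,d=ctrl.grab_frame(name); m=ctrl.camera_model(name)
    K=np.array(m["camera_matrix"]);D=np.array(m["distortion"]);R=np.array(m["R"]);t=np.array(m["t"])
    u,v=np.meshgrid(np.arange(640),np.arange(480))
    p=cv2.undistortPoints(np.stack([u,v],-1).reshape(-1,1,2).astype(float),K,D).reshape(480,640,2)
    C=np.dstack([p*d[...,None],d]); W=(C-t)@R
    W[d==0]=np.nan
    return im,W
def save(n,im): cv2.imwrite("pics/"+n+".png",cv2.cvtColor(im,cv2.COLOR_RGB2BGR))
E
python3 - <<'E'
from h import *
for n in("top","side"):
    im,W=cloud(n); save(n+"0",im); np.savez("/tmp/"+n,im=im,W=W)
    m=ctrl.camera_model(n); print(n,-np.array(m["R"]).T@m["t"])
print(ctrl.observe())
E
```

```text
pics
top [0.48827447 0.01005691 0.8480103 ]
side [0.46761392 0.63269823 0.71283707]
{'time': 0.1, 'q': array([-1.45201775e+00,  3.42673198e-01,  1.52489550e+00,  9.31241016e-06,
        1.27541386e+00, -1.46011903e-01]), 'qvel': array([-0.0005484 , -0.00265687, -0.00180087, -0.00032555,  0.00111471,
        0.00053869]), 'effort': array([ 4.04111879e-04, -4.32005095e+01, -2.44693315e+01,  7.19221216e-02,
        5.26156963e-02, -4.45840988e-05]), 'tool_pos': array([ 0.13737188, -0.50634097,  0.22611308]), 'tool_rot': array([-3.14021884e+00, -2.11031967e-04,  2.64787617e-01]), 'force': array([ 0.50458697,  0.10459602, -0.8244533 ]), 'torque': array([-0.02857046, -0.01679216, -0.00676148]), 'finger_force': 0.0, 'opening': 0.09190344893048201}
```

View pics/top0.png

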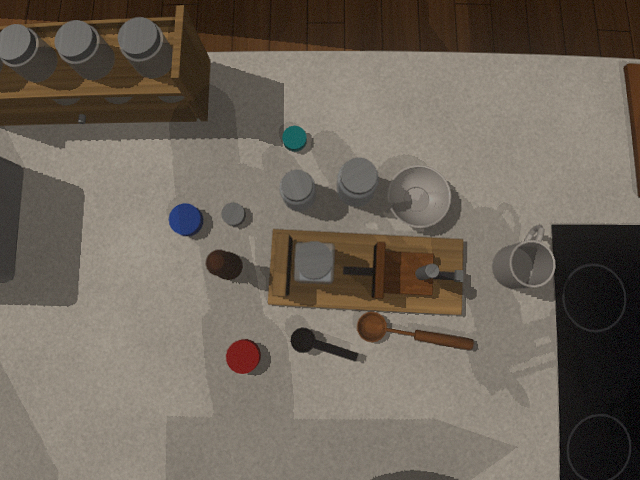

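View pics/side0.png

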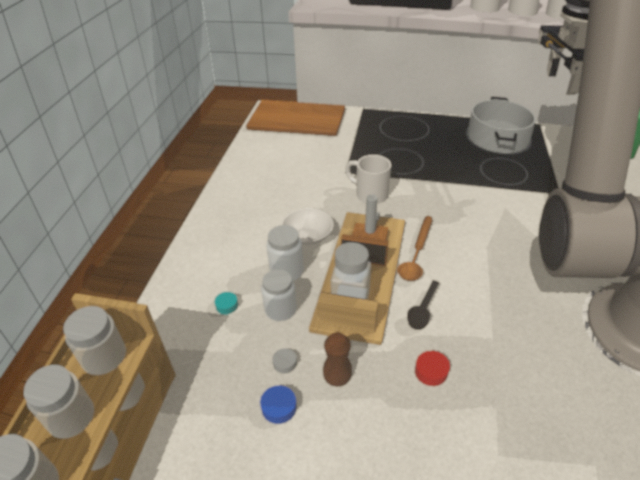

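The top view shows the brace at about (367,272), with the fence at (290,265), the jaw plate at (380,270) and the post top at (432,270). The lidded square jar is at (314,260).

Lid candidates:
- Grey lid on the square jar (314,260).
- Small loose grey lid (233,214).
- Blue (186,220), red (243,357) and turquoise (294,138) lids.
- Grey lids on the round jars (297,187) and (358,178).

The one meant is the grey lid on the square jar in the brace: it is steel, and larger than the loose grey one.

```bash
python3 - <<'E'
from h import *
f=np.load("/tmp/top.npz");im,W=f["im"],f["W"]
save("crop",cv2.resize(im[200:330,210:480],None,fx=2.9,fy=2.9,interpolation=cv2.INTER_CUBIC))
def reg(n,u0,u1,v0,v1,z0,z1):
    w=W[v0:v1,u0:u1].reshape(-1,3);s=w[(w[:,2]>z0)&(w[:,2]<z1)]
    if len(s)<4: print(n,len(s));return
    r=cv2.minAreaRect((s[:,:2]*1000).astype(np.float32))
    print(n,len(s),s.mean(0).round(4),np.median(s[:,2]).round(4),r)
reg("lid",285,345,230,290,.118,.16)
reg("jarsh",285,345,230,290,.085,.1)
reg("post",410,465,250,295,.112,.13)
reg("jawtop",365,395,235,305,.068,.08)
reg("fence",270,300,225,305,.066,.085)
reg("board",265,470,225,320,.010,.02)
f=np.load("/tmp/side.npz");im,W=f["im"],f["W"]
reg("s lid",320,380,230,300,.118,.16)
reg("s post",355,385,190,240,.112,.13)
E
```

```text
lid 1101 [0.5454 0.0289 0.1333] 0.1334 ((545.1973876953125, 29.229198455810547), (54.345767974853516, 52.92436218261719), 89.5248794555664)
jarsh 432 [0.5379 0.0264 0.0936] 0.0939 ((545.7379150390625, 29.025693893432617), (62.116188049316406, 60.68339538574219), 87.92215728759766)
post 177 [ 0.5312 -0.1461  0.1199] 0.12 ((531.415283203125, -146.62667846679688), (21.16593360900879, 20.557861328125), 39.94986343383789)
jawtop 509 [ 0.5355 -0.074   0.0749] 0.075 ((534.6941528320312, -74.48885345458984), (14.758289337158203, 88.89382934570312), 86.64070892333984)
fence 939 [0.5422 0.0817 0.075 ] 0.0752 ((542.3302612304688, 72.91463470458984), (42.39969253540039, 98.1808090209961), 86.98196411132812)
board 9096 [ 0.5303 -0.0697  0.0154] 0.0154 ((527.73974609375, -56.8951416015625), (329.7397155761719, 146.1969451904297), 87.30577087402344)
s lid 802 [0.5459 0.0354 0.1306] 0.132 ((546.6864624023438, 30.97265625), (55.51118469238281, 55.62652587890625), 54.69342041015625)
s post 88 [ 0.5323 -0.144   0.118 ] 0.1185 ((532.7319946289062, -146.7272186279297), (19.42350196838379, 22.0833797454834), 7.3703460693359375)
```

View pics/crop.png

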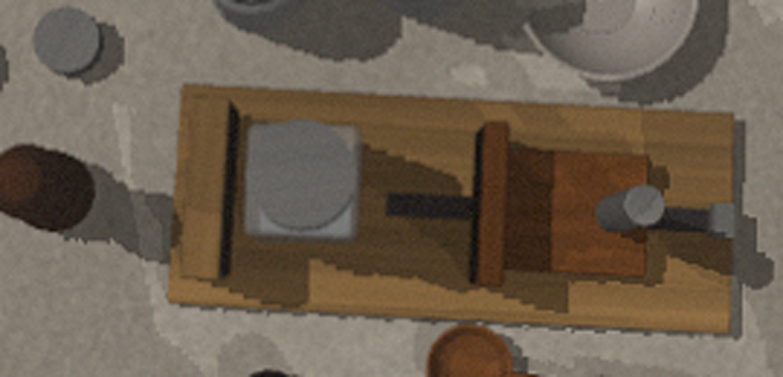

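The crop shows the chosen lid at crop (305,175): round, grey, sitting on the square jar between the fence and the jaw. The small loose grey lid is separate, at (67,42). Next I go above the post, with the fingers closing across the brace.

Call:
apply_moves(deltas="0 47.4 -24.4 0 0 0 -72;0 47.4 -24.4 0 0 0 -72;0 47.4 -24.4 0 0 0 -72;0 47.4 -24.4 0 0 0 -72;0 47.4 -24.4 0 0 0 -72;0 47.4 -24.4 0 0 0 -72;0 47.4 -24.4 0 0 0 -72;0 47.4 -24.4 0 0 0 -72;0 47.4 -24.4 0 0 0 -72;0 47.4 -24.4 0 0 0 -72")

```text
time: 1.35
tool_pos: [0.532, -0.1453, 0.2259]
tool_rot: [-3.141, -0.001, 1.525]
force: [0.0, -0.9, -0.4]
opening: 0.0915
finger_force: 0.0
```

Call:
apply_moves(deltas="0 -0.1 0 6 0 0 0;0 -0.1 0 11 0 0 0;0 -0.1 0 13.6 0 0 0;0 -0.1 0 13.6 0 0 0;0.85 -0.1 0 13.6 0 0 0;0.85 -0.1 0 13.6 0 0 0;0.85 -0.1 0 13.6 0 0 0;0.85 -0.1 0 13.6 0 0 0;0.85 -0.1 0 13.6 0 0 0;0.85 -0.1 0 13.6 0 0 0", grip_force=40)

```text
time: 2.6
tool_pos: [0.531, -0.1481, 0.0907]
tool_rot: [-3.142, 0.0, 1.522]
force: [-1.0, 0.4, -0.6]
opening: 0.0365
finger_force: 0.0
```

Call:
apply_moves(deltas="0.9 0 0 0 0 0 0;0.9 0 0 0 0 0 0;0.9 0 0 0 0 0 0;0.9 0 0 0 0 0 0")

```text
time: 3.1
tool_pos: [0.5313, -0.1482, 0.0907]
tool_rot: [3.141, 0.0, 1.521]
force: [3.5, 0.0, -2.5]
opening: 0.0214
finger_force: 40.0
```

Gripped. I push the jaw along the brace.

Call:
apply_moves(deltas="0.9 0.7 0 0 0 0 0;0.9 1.5 0 0 0 0 0;0.9 2.3 0 0 0 0 0;0.9 3.1 0 0 0 0 0;0.9 3.9 0 0 0 0 0;0.9 4.7 0 0 0 0 0;0.9 5.5 0 0 0 0 0;0.9 6.3 0 0 0 0 0;0.9 7 0 0 0 0 0;0.9 7 0 0 0 0 0")

```text
time: 4.35
tool_pos: [0.5349, -0.0793, 0.0907]
tool_rot: [3.141, 0.002, 1.522]
force: [3.0, -5.1, -3.7]
opening: 0.0215
finger_force: 40.0
```

Call:
apply_moves(deltas="0.9 0.3 0 0 0 0 0;0.9 0.5 0 0 0 0 0;0.9 0.7 0 0 0 0 0;0.9 0.8 0 0 0 0 0;0.9 0.8 0 0 0 0 0")

```text
time: 4.97
tool_pos: [0.5353, -0.0725, 0.0907]
tool_rot: [3.14, 0.004, 1.522]
force: [3.6, -10.0, -4.0]
opening: 0.021
finger_force: 40.0
```

Call:
apply_moves(deltas="0.9 0.1 0 0 0 0 0;0.9 0.2 0 0 0 0 0;0.9 0.2 0 0 0 0 0")

```text
time: 5.35
tool_pos: [0.5354, -0.0706, 0.0907]
tool_rot: [3.14, 0.004, 1.522]
force: [1.8, -9.6, -3.5]
opening: 0.0212
finger_force: 40.0
```

Call:
apply_moves(deltas="0.9 0.1 0 0 0 0 0;0.9 0.2 0 0 0 0 0;0.9 0.2 0 0 0 0 0")

```text
time: 5.72
tool_pos: [0.5354, -0.0703, 0.0908]
tool_rot: [3.14, 0.006, 1.522]
force: [1.2, -18.0, -4.8]
opening: 0.0214
finger_force: 40.0
```

Call:
apply_moves(deltas="0.9 0.1 0 0 0 0 0;0.9 0 0 0 0 0 0;0.3 -0.1 0 0 0 0 0;0.3 -0.1 0 0 0 0 0;0.3 -0.1 0 0 0 0 0;0 -0.1 0 -5 0 0 0;0 -0.1 0 -10 0 0 0;0 -6 0 -13 0 0 0;0 -9 0 -13 0 0 0;0 -9 0 -13 0 0 0")

```text
time: 6.98
tool_pos: [0.5304, -0.1578, 0.221]
tool_rot: [3.141, 0.001, 1.519]
force: [0.1, 0.5, -0.3]
opening: 0.0909
finger_force: 0.0
```

```bash
python3 - <<'E'
from h import *
im,W=cloud("top")
save("top1",cv2.resize(im[180:360,210:480],None,fx=2.9,fy=2.9))
def reg(n,u0,u1,v0,v1,z0,z1):
    w=W[v0:v1,u0:u1].reshape(-1,3);s=w[(w[:,2]>z0)&(w[:,2]<z1)]
    if len(s)<4: print(n,len(s));return
    print(n,len(s),s.mean(0).round(4),cv2.minAreaRect((s[:,:2]*1000).astype(np.float32)))
reg("lid",275,340,230,290,.124,.145)
reg("jarsh",275,345,230,290,.085,.1)
reg("jawtop",315,380,225,315,.068,.08)
im,W=cloud("side");reg("s lid",310,385,230,310,.124,.16)
o=ctrl.observe();print(o["tool_pos"],o["tool_rot"])
E
```

```text
lid 1101 [0.5465 0.0405 0.1334] ((546.5979614257812, 41.04866409301758), (52.98540115356445, 54.447444915771484), 0.25170257687568665)
jarsh 435 [0.5387 0.0365 0.0937] ((546.7307739257812, 40.58955764770508), (61.968788146972656, 60.54676818847656), 86.66608428955078)
jawtop 509 [0.5378 0.002  0.0751] ((545.6124267578125, -14.004981994628906), (82.4596176147461, 86.379638671875), 23.344112396240234)
s lid 739 [0.5473 0.045  0.1316] ((547.8751831054688, 42.07891082763672), (53.145057678222656, 57.88340377807617), 7.667969226837158)
[ 0.53028736 -0.15559623  0.22036815] [-3.14072566e+00 -7.56645508e-04  1.52108582e+00]
```

View pics/top1.png

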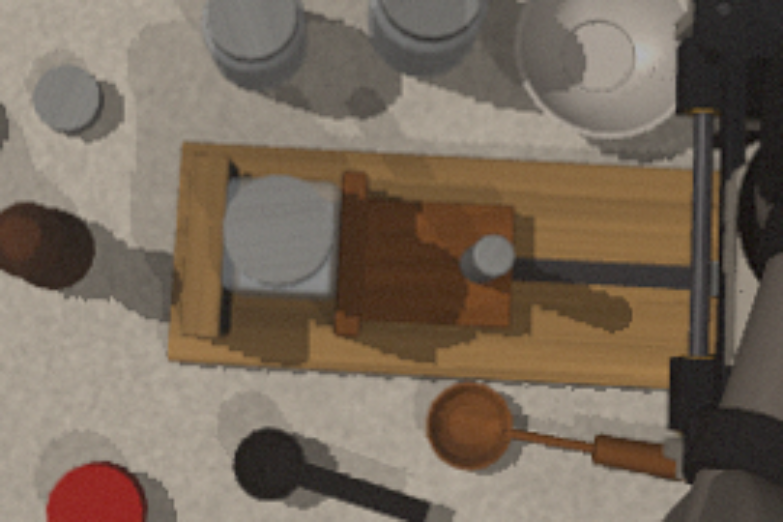

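The top view shows the jar at crop (280,238) squared and flush between the fence and the jaw (350,250), and nothing else has moved. Now I go above the lid.

Call:
apply_moves(deltas="0 6 0.2 0 0 0 0;0 12 0.4 0 0 0 0;0 17.5 0.6 0 0 0 0;0 19.9 0.7 0 0 0 0;0 19.9 0.7 0 0 0 0;0 19.9 0.7 0 0 0 0")

```text
time: 7.82
tool_pos: [0.5471, 0.0424, 0.2205]
tool_rot: [-3.141, 0.0, 1.522]
force: [-0.2, 0.3, 0.6]
opening: 0.0917
finger_force: 0.0
```

Call:
apply_moves(deltas="0 0 0 5 0 0 0;0 -0.1 0 9 0 0 0;0 -0.1 0 11.8 0 0 0;0 -0.1 0 11.8 0 0 0;0.5 -0.1 0 11.8 0 0 0;0.5 -0.1 0 11.8 0 0 0;0.5 -0.1 0 11.8 0 0 0;0.5 -0.1 0 11.8 0 0 0;0.5 -0.1 0 11.8 0 0 0;0.5 -0.1 0 11.8 0 0 0", grip_force=20)

```text
time: 9.07
tool_pos: [0.5473, 0.0413, 0.1031]
tool_rot: [3.141, 0.0, 1.522]
force: [-2.8, 0.0, 5.9]
opening: 0.0563
finger_force: 20.0
```

Call:
apply_moves(deltas="0.6 0 0 0 0 0 0;0.6 0 0 0 0 0 0;0.6 0 0 0 0 0 -3;0.6 0 0 0 0 0 -6;0.6 0 0 0 0 0 -10", grip_force=50)

```text
time: 9.7
tool_pos: [0.5477, 0.0413, 0.1031]
tool_rot: [3.141, 0.0, 1.698]
force: [-0.3, -0.2, 4.5]
opening: 0.0558
finger_force: 50.0
```

```bash
python3 -c "
from bench import ctrl
o=ctrl.observe();print(o['torque'],o['force'],o['tool_pos'],o['tool_rot'])"
```

```text
[ 0.08808499  0.00613824 -0.09222657] [-0.28078329 -0.21856633  4.52619066] [0.54768443 0.04131109 0.1031386 ] [3.14057195e+00 9.23958759e-05 1.69779563e+00]
```

Call:
apply_moves(deltas="0.6 0 0 0 0 0 -6;0.6 0 0 0 0 0 -12;0.6 0 0 0 0 0 -18;0.6 0 0 0 0 0 -24;0.6 0 0 0 0 0 -30;0.6 0 0 0 0 0 -30")

```text
time: 10.45
tool_pos: [0.5481, 0.0414, 0.1035]
tool_rot: [3.14, 0.001, 2.221]
force: [-1.0, 1.2, 5.9]
opening: 0.0556
finger_force: 50.0
```

```bash
python3 - <<'E'
from h import *
o=ctrl.observe();print(o['torque'],o['force'],o['tool_pos'],o['tool_rot'])
im,W=cloud("side");save("s2",cv2.resize(im[200:340,280:440],None,fx=4,fy=4))
E
```

```text
[ 0.13821153 -0.02646337  0.10220372] [-0.96440897  1.18037584  5.88875683] [0.54811282 0.04140145 0.10347813] [3.13991477e+00 1.23015918e-03 2.22086867e+00]
```

View pics/s2.png

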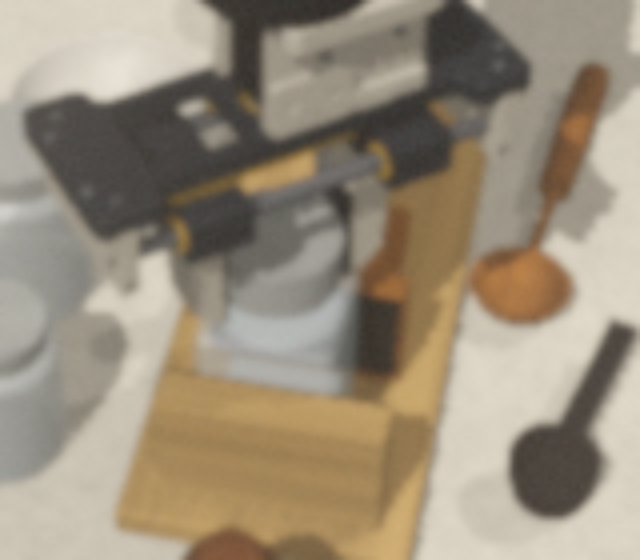

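The jar (crop 280,330) still stands square in the brace and the lid is held between the fingers. I keep turning.

Call:
apply_moves(deltas="0.6 0 0 0 0 0 -5;0.6 0 0 0 0 0 -10;0.6 0 0 0 0 0 -15;0.6 0 0 0 0 0 -20;0.6 0 0 0 0 0 -20")

```text
time: 11.12
tool_pos: [0.5481, 0.0414, 0.1038]
tool_rot: [3.14, 0.002, 2.57]
force: [-1.2, 0.5, 8.3]
opening: 0.0557
finger_force: 50.0
```

```bash
python3 -c "
from bench import ctrl
o=ctrl.observe();print(o['torque'],o['force'],o['tool_pos'],o['tool_rot'],o['q'])"
```

```text
[0.16358721 0.07480713 0.03981504] [-1.18070008  0.52378416  8.34909919] [0.54808574 0.04139689 0.10375253] [3.14040168e+00 1.84770053e-03 2.56975580e+00] [-6.41463121e-02  5.11638612e-01  1.62391350e+00  1.68901800e-04
  1.00384689e+00 -1.06319744e+00]
```

Call:
apply_moves(deltas="0.6 0 0 0 0 0 -4;0.6 0 0 -0.1 0 0 -4;0.6 0 0 -0.2 0 0 -4;0.6 0 0 -0.3 0 0 -4;0.6 0 0 -0.3 0 0 -4")

```text
time: 11.75
tool_pos: [0.548, 0.0414, 0.1063]
tool_rot: [3.141, 0.001, 2.638]
force: [1.0, 1.8, 7.0]
opening: 0.0559
finger_force: 50.0
```

Call:
apply_moves(deltas="0.6 0 0 -0.1 0 0 0;0.6 0 0 -0.2 0 0 0;0.6 0 0 -0.3 0 0 0;0.6 0 0 -0.3 0 0 0")

```text
time: 12.25
tool_pos: [0.5472, 0.0412, 0.1085]
tool_rot: [-3.141, -0.0, 2.638]
force: [-0.3, 0.6, -1.2]
opening: 0.0554
finger_force: 50.0
```

The force has dropped to about the lid's own weight, so the lid is free. I lift it straight up.

Call:
apply_moves(deltas="0.6 0 0 -0.5 0 0 0;0.6 0 0 -1 0 0 0;0.6 0 0 -1.5 0 0 0;0.6 0 0 -2 0 0 0;0.6 0 0 -2.5 0 0 0;0.6 0 0 -3 0 0 0;0.6 0 0 -3 0 0 0;0.6 0 0 -3 0 0 0")

```text
time: 13.25
tool_pos: [0.5473, 0.0412, 0.1386]
tool_rot: [-3.141, -0.0, 2.638]
force: [0.5, -0.0, -0.7]
opening: 0.0556
finger_force: 50.0
```

```bash
python3 - <<'E'
from h import *
o=ctrl.observe();print(o['force'],o['tool_pos'],o['tool_rot'],o['opening'])
im,W=cloud("side");save("s3",cv2.resize(im[180:340,280:460],None,fx=4,fy=3.7))
for u,v in[(350,250)]: pass
m=(abs(W[...,0]-.547)<.04)&(abs(W[...,1]-.041)<.045)
for z in np.arange(.08,.2,.004):
    s=W[m&(abs(W[...,2]-z)<.002)]
    if len(s): print(round(z,3),len(s),s.min(0)[:2].round(3),s.max(0)[:2].round(3))
E
```

```text
[ 0.45725864 -0.01339786 -0.67924061] [0.54728155 0.04122564 0.13858408] [-3.14141296e+00 -1.14503592e-04  2.63839403e+00] 0.055567056375598674
0.08 62 [0.516 0.028] [0.579 0.074]
0.084 61 [0.516 0.017] [0.579 0.075]
0.088 88 [0.516 0.017] [0.579 0.075]
0.092 214 [0.516 0.012] [0.579 0.074]
0.096 250 [0.519 0.017] [0.576 0.073]
0.1 87 [0.523 0.027] [0.572 0.067]
0.104 37 [0.529 0.041] [0.565 0.062]
0.108 36 [0.53  0.047] [0.565 0.062]
0.112 25 [0.529 0.026] [0.563 0.064]
0.116 31 [0.526 0.027] [0.57  0.065]
0.12 63 [0.526 0.044] [0.567 0.066]
0.124 30 [0.529 0.047] [0.555 0.061]
0.128 61 [0.529 0.044] [0.554 0.061]
0.132 14 [0.535 0.051] [0.554 0.059]
0.14 3 [0.553 0.072] [0.554 0.076]
0.144 14 [0.522 0.015] [0.557 0.079]
0.148 54 [0.519 0.01 ] [0.558 0.081]
0.152 61 [0.518 0.009] [0.566 0.086]
0.156 66 [0.518 0.009] [0.564 0.086]
0.16 64 [0.518 0.009] [0.559 0.084]
0.164 65 [0.517 0.007] [0.559 0.084]
0.168 251 [0.517 0.007] [0.561 0.085]
0.172 32 [0.517 0.008] [0.56  0.086]
0.176 36 [0.517 0.008] [0.561 0.086]
0.18 24 [0.517 0.008] [0.561 0.085]
0.184 31 [0.516 0.005] [0.56  0.086]
0.188 7 [0.533 0.012] [0.54  0.015]
0.192 10 [0.528 0.013] [0.537 0.017]
0.196 9 [0.526 0.014] [0.533 0.02 ]
```

View pics/s3.png

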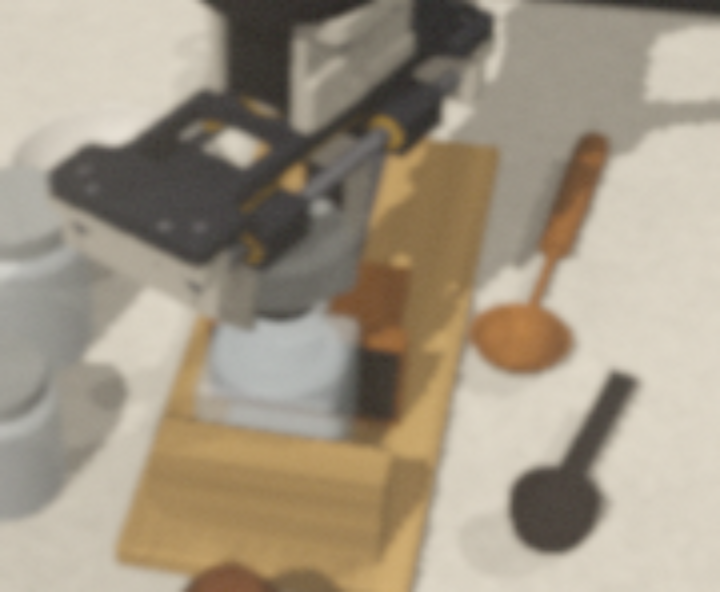

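The lid is held level at crop (310,260) above the open neck (285,320). Its top is at about z 0.169, so the edge is about 18 mm above the mouth. The jar stands square in the brace with its shoulder still at 0.094.

```bash
python3 -c "
from bench import ctrl
print(ctrl.finish_job())"
```

```text
the job is handed in; nothing more can be done
None
```

The jaw holds the jar snugly against the fence, and the lid is unscrewed and held level over the middle of the mouth, about 18 mm clear. The job is handed in at about 13 s on the robot clock; no verdict was shown.

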